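Clear the leftover parts into trays and load the terminal feeder

ROBOT

A 6-joint arm with a two-finger parallel gripper is mounted at the origin on the work surface. World frame = base frame: x ahead of the robot, y to its left, z up, the work surface at z = 0. Lengths are in m, angles in rad, forces in N, time in s.
With the tool pointing down it reaches from about 0.25 to 0.775 m from the base axis. Payload 4 kg.
Tool frame: the origin (TCP) lies at the centre of the arm's flange, where the gripper is bolted on; the fingertips stand 199 mm ahead of it and the grasp point (between the pads) lies 180 mm ahead of it; z points along the fingers, y is the line along which they close (so a half turn about z gives the same grasp; the last joint's range is limited). The gripper opens to 94 mm and grips with 3 to 60 N. Pads are 16 mm wide; open, the fingers measure 119 mm over their backs; the gripper's body (75 mm by 177 mm) begins 78 mm behind the grasp point.
Start: joints at [1.029, 0.087, 1.371, -0, 1.684, -0.103], TCP at [0.234, 0.498, 0.405] pointing down, gripper open.
Joint ranges: [-3.1, 3.1], [-0.76, 2.03], [0.27, 2.55], [-1.08, 4.22], [0.17, 2.65], [-2.57, 2.57]. Speed limits (rad/s): [2.79, 2.79, 3.14, 3.14, 3.14, 3.14].

INTERFACE

Orientations are given as [roll, pitch, yaw] about the fixed x, y, z axes, in that order (R = Rz(yaw) Ry(pitch) Rx(roll)).
In Python, from bench import robot, eyes, models gives the robot as it stands.
- The arm moves only by the tool step_arm, never from a script. Its argument "commands" is a list that holds one entry, the list of rows, each a list of 7 numbers: the shift along the tool's x, y, z in mm, then the turn, a rotation vector about the tool's x, y, z in rad, then the finger opening in mm, from 0 to 94. In form: [[[tx, ty, tz, wx, wy, wz, gripper], ...]]. A call has 1 to 20 rows; each row shifts and turns the commanded pose from where the row before left it, along the tool's axes as they then stand; what a row does not reach is not made up. A row lasts 1/8 s, in which the tool goes at most 62.5 mm and 10.7 degrees, less where a joint would pass 70% of its speed; a pose out of reach is approached as far as the arm can. A call is refused whole if a number of a shift passes 62.5 or a number of a turn 0.188, either way. A call with a gripper value outside its range is refused whole. The fingers move at their own pace and stop on an object; the grip force is fixed at half the most. Time passes only in rows, so rows that do not move let the fingers close. It gives the time, the measured TCP pose, the force, the opening and the grip force at its end, in the units of the state.
- robot.get_obs(): the state, without advancing time (a new reading comes with each control period).
- eyes.snapshot(name): name is "side" or "top"; returns a dict with "color" (480x640x3 uint8, red, green, blue), "camera_matrix" (3x3 intrinsics, pixels), "eye" and "rotation" of the camera in the world. Camera axes: x right, y up, looking along -z (the intrinsics and any distortion apply to the point x, -y, -z); pixel columns grow to the right and rows downward; lengths in m; the calibration is good to about 2 mm. A picture is of the moment at which its call begins. There is no depth.
- robot.close_job(): hands the job in; it is judged then, once.
Trained networks look in a picture, given as the dict that the camera call returned (one of the last four; its "shot" number tells which), for a name from the list of things; names that differ only in an ending like _2 or _b are one class to them, and where a whole thing is asked for, a point or a joint stands for the part that bears it (a point fixed in the world has none). Each returns a list of dicts, best first, with "confidence" (0 to 1); they miss things now and then, are a little off and sometimes report something else, mostly with a low value. They report only what shows in the picture. A call takes as long as a camera call.
- models.masks_of(picture, query): "mask" (480x640 bool, what is visible of it) and "xy" ([column, row] in pixels, amid what is visible of it).
- models.tip_of(picture, query): "xy" ([column, row] in pixels: a listed point, or the origin of a listed thing).
The state is a dict: "time": time; "joint_positions": joint angles; "qvel": joint speeds; "joint_torque": joint torques, N m; "tool_pos": TCP position; "ee_rot": TCP orientation; "wrist_force": force on the tool from outside, world axes, zero at the start; "wrist_torque": the same for the moment, N m; "width": finger opening in m; "finger_force": force on a finger pad.
Only numpy, scipy, OpenCV 4.12 (cv2) and the standard library are available. Lean on these libraries where they do the work, as an engineer would, in place of code of your own. Each camera call takes 0.05 s, during which the arm holds its last target. There are 200 camera calls.

TASK

Sort the leftover parts on the bench: stand both black capacitors in the blue tray and both orange relays in the yellow tray, upright on the tray floor, setting them down rather than dropping them. Push the green terminal block down into the spring-loaded feeder until the two red catches snap over its ends and hold it down.

Things in the scene. Friction and masses are not known exactly. Their poses are not given: they have to be found in the camera images.
- relay0: Orange plug-in relay with a black foot and a small white patch on top, a box 30 (x) x 24 (y) x 44 mm high, about 50 g, standing upright at the start. Origin: centre of its underside; z up. There are two alike.
- relay1: Orange plug-in relay with a black foot and a small white patch on top, a box 30 (x) x 24 (y) x 44 mm high, about 50 g, standing upright at the start. Origin: centre of its underside; z up. There are two alike.
- cap0: Black capacitor, an upright cylinder 30 mm in diameter and 45 mm high with a silver top and a white stripe down one side, about 50 g, standing at the start. Origin: centre of its underside; z up. There are two alike.
- cap1: Black capacitor, an upright cylinder 30 mm in diameter and 45 mm high with a silver top and a white stripe down one side, about 50 g, standing at the start. Origin: centre of its underside; z up. There are two alike.
- block: Green terminal block, a bar 60 (x, its length) x 22 (y) x 24 mm high with a row of screws on top, about 50 g, lying upright on the bench at the start. Origin: centre of its underside; z up. Either end may go either way round.
- blue_tray: Shallow open blue tray, outside 80 (x) x 130 (y) x 16 mm high, walls and floor 4 mm thick (inside 72 x 122 mm, floor 4 mm above the bench). Fixed to the bench. Origin: centre of its underside; y along its length.
- yellow_tray: Shallow open yellow tray, outside 80 (x) x 130 (y) x 16 mm high, walls and floor 4 mm thick (inside 72 x 122 mm, floor 4 mm above the bench). Fixed to the bench. Origin: centre of its underside; y along its length.
- feeder: Fixed feeder: grey base 128 (x) x 64 (y) x 10 mm, at each x end an aluminium channel to 77 mm high with a red catch. Origin: centre of the base's underside; block lies along x. Slot 70 x 31 mm; its sides flare to 48 at the top, its ends do not guide. Cheeks only at |x| = 22 to 57 mm: between them fingers holding the block's long sides can go down with it, to 12 mm above the bench.
- lifter: White sprung plate 40 (x) x 14 (y) x 5 mm in the middle of the feeder's slot; the block's underside is set on it. Origin: centre of its top, 47 mm above the bench at rest, moving straight down up to 30 mm. Its spring pushes up with about 3 N at first and 8 N when the block latches.
- catch_a: Red sprung catch at the feeder's +x end (a mirrored one at -x). Origin: at the feeder's own origin, axes alike. Ramps lead to tips 44 mm apart, underside 50 mm up. They yield outward (up to 8 N more push) and snap back over the block when its underside is below 26 mm; push 3 to 4 mm further, let go, and the lifter raises it against them, underside at 26 mm.

How it is judged:
At the end, for the whole second after the job is handed in: Both capacitors in the blue tray, both relays in the yellow, upright within 0.15 rad, underside under 9 mm above the bench. Block latched: underside 15-31 mm above the feeder's underside, centred within 9 mm, level within 0.15 rad, in line within 0.25 rad. All below 0.03 m/s (x of cap0 in the frame of blue_tray between -0.034 and 0.034 m and y of cap0 in the frame of blue_tray between -0.059 and 0.059 m and z of each of cap0, cap1 in the frame of blue_tray below 0.009 m and angle between each of cap0, relay0, cap1, relay1, block's own z axis and vertical below 0.15 rad and linear speed of each of cap0, relay0, cap1, relay1, block below 0.03 m/s and x of relay0 in the frame of yellow_tray between -0.034 and 0.034 m and y of relay0 in the frame of yellow_tray between -0.059 and 0.059 m and z of each of relay0, relay1 in the frame of yellow_tray below 0.009 m and x of cap1 in the frame of blue_tray between -0.034 and 0.034 m and y of cap1 in the frame of blue_tray between -0.059 and 0.059 m and x of relay1 in the frame of yellow_tray between -0.034 and 0.034 m and y of relay1 in the frame of yellow_tray between -0.059 and 0.059 m and x of block in the frame of feeder between -0.009 and 0.009 m and y of block in the frame of feeder between -0.009 and 0.009 m and z of block in the frame of feeder between 0.015 and 0.031 m and angle between the x axis of block and the x axis of feeder, either way round below 0.25 rad); the robot touches nothing.
It fails at once if a relay is dropped: it moves faster than 0.9 m/s (a fall of about 40 mm) while not held (linear speed of relay0 above 0.9 m/s and contact force between relay0 and the fingers below 0.05 N).
It fails at once if a relay is dropped: it moves faster than 0.9 m/s (a fall of about 40 mm) while not held (linear speed of relay1 above 0.9 m/s and contact force between relay1 and the fingers below 0.05 N).
It fails at once if a capacitor is dropped: it moves faster than 0.9 m/s (a fall of about 40 mm) while not held (linear speed of cap0 above 0.9 m/s and contact force between cap0 and the fingers below 0.05 N).
It fails at once if a capacitor is dropped: it moves faster than 0.9 m/s (a fall of about 40 mm) while not held (linear speed of cap1 above 0.9 m/s and contact force between cap1 and the fingers below 0.05 N).
It also fails if it takes over 106 s, if anything falls off the work surface, if the arm or the gripper's body presses on something with over 40 N, if the wrist force passes 120 N, or if a joint passes its speed limit or range.

## Working session

There is one attempt and no reset: what is moved stays moved. The work goes in short steps, Python scripts to look and compute and a tool call to move; the robot and the scene stay as the last step left them, time stands still between calls to the robot, and variables do not carry over. Pictures are saved under pics/ and viewed, at most 14 in all, crops included, and the job is handed in when it is done.

Besides the shell and the picture viewer there is one more tool, called after ">>>" by a JSON object that holds its "fn" and its "kwargs". step_arm: Moves the arm, as the interface text tells. Its arguments: {"type":"object","properties":{"commands":{"type":"array"}},"required":["commands"]}

```bash
ls; mkdir -p pics
cat > h.py <<'E'
import numpy as np, cv2
from bench import robot, eyes, models
def snap(n,f=None):
    p=eyes.snapshot(n)
    if f: cv2.imwrite('pics/'+f,p['color'][:,:,::-1])
    return p
def ray(p,xy):
    K=np.array(p['camera_matrix']);R=np.array(p['rotation'])
    d=np.linalg.inv(K)@np.array([xy[0],xy[1],1.])
    return np.array(p['eye']),R@np.array([d[0],-d[1],-d[2]])
def at_z(p,xy,z):
    e,d=ray(p,xy); return e+d*(z-e[2])/d[2]
def proj(p,X):
    K=np.array(p['camera_matrix']);R=np.array(p['rotation'])
    c=R.T@(np.array(X)-np.array(p['eye'])); q=K@np.array([c[0],-c[1],-c[2]]); return q[:2]/q[2]
E
python3 - <<'E'
from h import *
np.set_printoptions(precision=3,suppress=True)
o=robot.get_obs();print({k:np.round(v,3) for k,v in o.items()})
for n in ['side','top']:
    p=snap(n,n+'0.png');print(n,p['camera_matrix'],p['eye'],p['rotation'],[k for k in p])
    for q in ['relay0','cap0','block','blue_tray','yellow_tray','feeder','lifter','catch_a']:
        for r in models.masks_of(p,q)[:4]:
            print(q,'mask',np.round(r['xy'],1),r['mask'].sum(),round(r['confidence'],2))
        for r in models.tip_of(p,q)[:4]:print(q,'tip',np.round(r['xy'],1),round(r['confidence'],2))
E
```

```text
pics
{'time': np.float64(0.0), 'joint_positions': array([ 1.029,  0.088,  1.372, -0.   ,  1.684, -0.103]), 'qvel': array([ 0.001,  0.   , -0.001, -0.001, -0.001,  0.001]), 'joint_torque': array([  0.002, -34.016, -30.244,   0.072,   0.033,  -0.   ]), 'tool_pos': array([0.234, 0.498, 0.403]), 'ee_rot': array([-3.139, -0.   ,  2.703]), 'wrist_force': array([0.366, 0.265, 0.268]), 'wrist_torque': array([ 0.022,  0.001, -0.014]), 'finger_force': np.float64(0.0), 'width': np.float64(0.094)}
side [[446.824   0.    323.799]
 [  0.    446.824 241.455]
 [  0.      0.      1.   ]] [ 0.142 -0.428  0.457] [ 0.96  -0.017 -0.739] ['color', 'camera_matrix', 'eye', 'rotation', 'shot']
relay0 mask [223.5 241. ] 580 0.96
relay0 mask [327.1 313.2] 806 0.78
relay0 mask [200.6 211.4] 404 0.39
relay0 tip [226.6 253.5] 0.93
relay0 tip [327.9 326.5] 0.83
relay0 tip [479.9 315.3] 0.53
cap0 mask [281.  282.5] 632 0.92
cap0 mask [201.  211.6] 395 0.72
cap0 tip [280.3 292.9] 0.77
cap0 tip [202.5 224.6] 0.76
block mask [389.2 384.4] 1353 0.87
block tip [387.9 390.7] 0.58
blue_tray mask [263.8 185.1] 1524 0.97
bl
[... 692 characters left out ...]
 0.75
relay0 tip [255.5 287.2] 0.64
cap0 mask [191.5 275.8] 376 0.62
cap0 mask [340.2 284.6] 271 0.48
cap0 mask [325.3 194.8] 3705 0.22
cap0 tip [338.1 287. ] 0.59
cap0 tip [191.9 279.2] 0.58
block mask [474.3 285.1] 603 0.89
block tip [472.3 287.2] 0.95
blue_tray mask [174.1 182.3] 3678 0.9
blue_tray tip [174.1 182. ] 0.9
blue_tray tip [479.9 164.5] 0.36
yellow_tray mask [328.8 193.2] 3598 0.83
yellow_tray tip [327.7 193.2] 0.81
feeder mask [473.7 167.5] 3473 0.91
feeder mask [472.3 287.6] 572 0.37
feeder tip [470.9 168.3] 0.6
lifter mask [475.7 166. ] 224 0.73
lifter tip [475.6 165.2] 0.5
lifter tip [326.5 194.4] 0.46
catch_a mask [483.5 141.5] 149 0.57
catch_a mask [476.  167.1] 3447 0.43
```

View pics/top0.png

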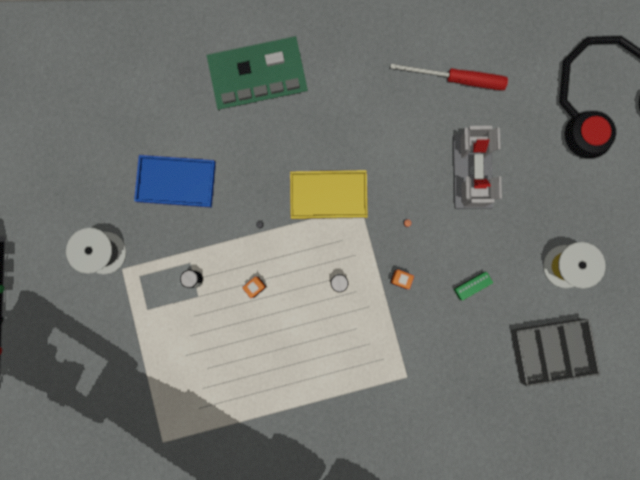

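View pics/side0.png

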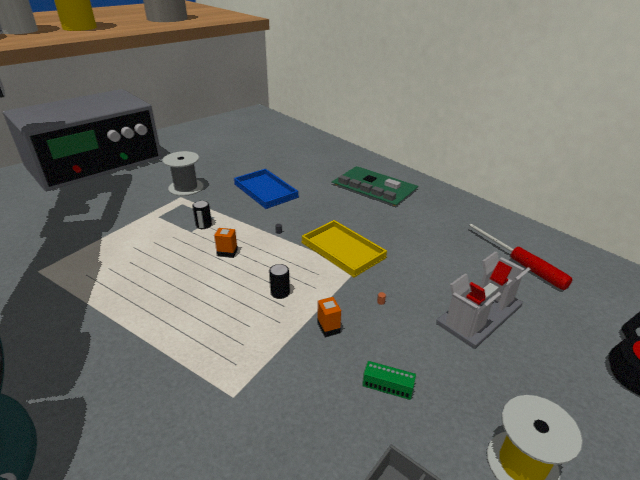

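```bash
cat >> h.py <<'E'
from scipy.spatial.transform import Rotation as Ro
from scipy.optimize import minimize
np.set_printoptions(precision=4,suppress=True)
_s=snap
def snap(n,f=None):
    p=_s(n,f); p['rpy']=p['rotation']; p['rotation']=Ro.from_euler('xyz',p['rpy']).as_matrix() if np.ndim(p['rpy'])==1 else p['rpy']; return p
def box(l,w,h,z0=0):
    return np.array([[sx*l/2,sy*w/2,z0+z] for sx in(-1,1) for sy in(-1,1) for z in(0,h)])
def cyl(d,h): 
    return np.array([[d/2*np.cos(a),d/2*np.sin(a),z] for a in np.arange(0,6.28,.3) for z in(0,h)])
S=4
def sil(p,pts,x,y,yaw,z0=0):
    c,s=np.cos(yaw),np.sin(yaw); W=np.c_[pts[:,0]*c-pts[:,1]*s+x,pts[:,0]*s+pts[:,1]*c+y,pts[:,2]+z0]
    uv=np.array([proj(p,w) for w in W])
    return uv
def fit(views,pts,x0,yaws,z0=0):
    """views: list of (picture, mask)"""
    best=None
    data=[]
    for p,m in views:
        r,c=np.where(m); r0,c0=max(r.min()-12,0),max(c.min()-12,0); mm=m[r0:r.max()+13,c0:c.max()+13].astype(np.float32)
        mm=cv2.resize(mm,None,fx=S,fy=S,interpolation=cv2.INTER_LINEAR)>.5
        data.append((p,mm,r0,c0))
    def cost(v):
        t=0
        for p,mm,r0,c0 in data:
            uv=(sil(p,pts,v[0]/1e3,v[1]/1e3,v[2]/50,z0)-[c0,r0]+.5)*S-.5
            im=np.zeros(mm.shape,np.uint8); cv2.fillConvexPoly(im,cv2.convexHull(np.round(uv*16).astype(np.int32)),1,shift=4)
            im=im>0; t+=1-(im&mm).sum()/(im|mm).sum()
        return t
    for yw in yaws:
        s0=np.array([x0[0]*1e3,x0[1]*1e3,yw*50])
        r=minimize(cost,s0,method='Nelder-Mead',options=dict(initial_simplex=s0+np.array([[0,0,0],[8,0,0],[0,8,0],[0,0,8]]),maxiter=150))
        if best is None or r.fun<best.fun: best=r
    return best.x[0]/1e3,best.x[1]/1e3,best.x[2]/50,best.fun/len(data)
E
cat > m.py <<'E'
from h import *
P={n:snap(n) for n in['top','side']}
o=robot.get_obs(); g=o['tool_pos']
def mk(n,q,xy):
    rs=[r for r in models.masks_of(P[n],q) if np.hypot(*(np.array(r['xy'])-xy))<12]
    return rs[0]['mask'] if rs else None
specs=[('relay0',(402,279),(328,315),box(.03,.024,.044),.022,np.arange(0,3.1,.4)),
('relay1',(254,286),(224,242),box(.03,.024,.044),.022,np.arange(0,3.1,.4)),
('cap0',(340,284),(280,282),cyl(.03,.045),.022,[0]),('cap1',(191,277),(201,213),cyl(.03,.045),.022,[0]),
('block',(473,285),(389,382),box(.06,.022,.024),.012,np.arange(0,3.1,.4)),
('blue_tray',(175,182),(265,187),box(.08,.13,.016),.008,np.arange(0,3.1,.4)),
('yellow_tray',(328,193),(341,248),box(.08,.13,.016),.008,np.arange(0,3.1,.4))]
for q,t,s,pts,zm,yaws in specs:
    x0=at_z(P['top'],t,zm); M={'top':mk('top',q,t),'side':mk('side',q,s)}
    for vs in (['top'],['side'],['top','side']):
        if all(M[v] is not None for v in vs): print(q,vs,np.array(fit([(P[v],M[v]) for v in vs],pts,x0,yaws)))
cs=[]
for n in P:
    for q in['lifter','catch_a']:
        for r in models.masks_of(P[n],q)[:3]: print(n,q,np.array(r['xy']),r['mask'].sum(),r['confidence'])
    for r in models.tip_of(P[n],'lifter')[:1]: print(n,'lifter tip',r['xy'],at_z(P[n],r['xy'],.047))
    for r in models.tip_of(P[n],'feeder')[:1]: print(n,'feeder tip',r['xy'],at_z(P[n],r['xy'],0))
    cv2.imwrite(f'pics/{n}_f.png',cv2.resize(P[n]['color'][(110 if n=='top' else 230):(225 if n=='top' else 360),420:570,::-1],None,fx=4,fy=4,interpolation=cv2.INTER_CUBIC))
E
python3 m.py
```

```text
relay0 ['top'] [ 0.4529 -0.1115  1.1973  0.0656]
relay0 ['side'] [ 0.4497 -0.1099  1.2308  0.0591]
relay0 ['top', 'side'] [ 0.4519 -0.1108  1.2358  0.1231]
relay1 ['top'] [0.4419 0.1317 2.1365 0.1432]
relay1 ['side'] [0.4402 0.1339 2.473  0.1025]
relay1 ['top', 'side'] [0.4413 0.1324 2.2563 0.1585]
cap0 ['top'] [ 0.4475 -0.0081 -0.0023  0.0497]
cap0 ['side'] [ 0.4454 -0.0063  0.0682  0.0523]
cap0 ['top', 'side'] [ 0.4469 -0.0078  0.0958  0.1095]
cap1 ['top'] [0.4559 0.2355 0.1884 0.0384]
cap1 ['side'] [ 0.4547  0.2398 -0.0503  0.1411]
cap1 ['top', 'side'] [0.4555 0.2355 0.0345 0.1276]
block ['top'] [ 0.4409 -0.2306  2.0638  0.0637]
block ['side'] [ 0.4391 -0.2296  2.0809  0.1003]
block ['top', 'side'] [ 0.4404 -0.2302  2.0721  0.0919]
blue_tray ['top'] [ 0.623   0.2693 -0.0788  0.0209]
blue_tray ['side'] [ 0.621   0.2708 -0.0967  0.0482]
blue_tray ['top', 'side'] [ 0.6223  0.2695 -0.0808  0.0426]
yellow_tray ['top'] [0.5974 0.0081 0.0104 0.0286]
yellow_tray ['side'] [0.5946 0.0094 3.1349 0.0249]
yellow_tray ['top', 'side'] [ 0.5957  0.0086 -0.001   0.0446]
top lifter [476.1 165.1] 238 0.48
top catch_a [481.4 141.1] 213 0.59
top lifter tip [478.2, 161.8] [ 0.6423 -0.2376  0.047 ]
top feeder tip [472.1, 167.6] [ 0.6423 -0.2393  0.    ]
side lifter [488.6 287.4] 131 0.46
side catch_a [500.8 275.3] 306 0.81
side lifter tip [489.7, 286.9] [ 0.6433 -0.2361  0.047 ]
side feeder tip [480.4, 315.3] [ 0.6336 -0.2389  0.    ]
```

Run:
```python
from h import *
a=cv2.imread('pics/top0.png');b=cv2.imread('pics/side0.png')
f=lambda im,c,r,w=40,k=5,h=None:cv2.resize(im[r-(h or w):r+(h or w),c-w:c+w],None,fx=k,fy=k,interpolation=cv2.INTER_CUBIC)
A=np.hstack([f(a,474,167,48,4,48),f(b,484,298,48,4,48)]); 
B=np.hstack([f(a,254,287,16,8),f(b,225,242,16,8),f(a,402,279,16,8)])
cv2.imwrite('pics/c.png',np.vstack([A,B]) if A.shape[1]==B.shape[1] else np.vstack([A,cv2.copyMakeBorder(B,0,0,0,A.shape[1]-B.shape[1],cv2.BORDER_CONSTANT)]))
```

```text
(no output)
```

View pics/c.png

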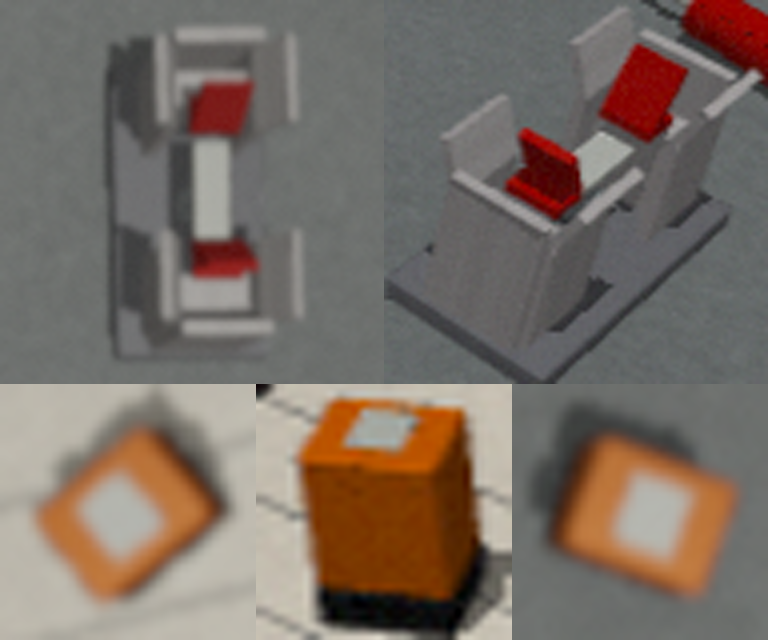

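```bash
cat > d.py <<'E'
import sys; from h import *
o=robot.get_obs(); p=np.array(o['tool_pos']); e=np.array(o['ee_rot']); R=Ro.from_euler('xyz',e).as_matrix()
print('t',round(float(o['time']),2),'pos',p,'rot',e,'w',o['width'],'F',np.array(o['wrist_force']),'j6',o['joint_positions'][5])
for a in sys.argv[1:]:
    x,y,z,yw=map(float,a.split(',')); d=R.T@(np.array([x,y,z])-p)*1e3
    w=(e[2]-yw+np.pi/2)%np.pi-np.pi/2
    print('->',a,'tool mm',np.round(d,1),'wz',round(w,3),'or',round(w-np.sign(w)*np.pi,3))
    p=np.array([x,y,z]); e=np.array([np.pi,0,e[2]-w]); R=Ro.from_euler('xyz',e).as_matrix()
E
python3 d.py .4557,.2360,.285,1.57
python3 - <<'E'
from h import *
p=snap('top')
a=at_z(p,(481.2,127.8),.077);b=at_z(p,(483,200.8),.077)
print(a,b,(a+b)/2,np.arctan2(*(a-b)[1::-1]))
m=models.masks_of(p,'lifter')[0]['mask']
q=[snap('side')]; ms=models.masks_of(q[0],'lifter')[0]['mask']
L=box(.04,.014,.0,.047)
print(fit([(p,m)],L,a*0+(a+b)/2,[0,.05]))
F=box(.128,.064,.01); mf=models.masks_of(p,'feeder')[0]['mask']
print(at_z(p,(426+108/4,119+45/4),.01),at_z(p,(426+115/4,119+355/4),.01))
E
```

```text
t 2.9 pos [0.2337 0.4979 0.4047] rot [3.1415 0.     2.7028] w 0.09402698972636969 F [-0.341   0.0044 -0.7962] j6 -0.10313108746106485
-> .4557,.2360,.285,1.57 tool mm [-312.2 -142.8  119.7] wz 1.133 or -2.009
[ 0.6906 -0.236   0.077 ] [ 0.5736 -0.2352  0.077 ] [ 0.6321 -0.2356  0.077 ] -0.006464345844083384
(np.float64(0.6346805433935695), np.float64(-0.23707848635023732), np.float64(-0.03284236348341661), np.float64(0.1071428571428571))
[ 0.7053 -0.2061  0.01  ] [ 0.5719 -0.2055  0.01  ]
```

>>> {"fn": "step_arm", "kwargs": {"commands": [[[-52,-23.8,20,0,0,0,94],[-52,-23.8,20,0,0,0,94],[-52,-23.8,20,0,0,0,94],[-52,-23.8,20,0,0,0,94],[-52,-23.8,20,0,0,0,94],[-52,-23.8,20,0,0,0,94],[0,0,0,0,0,0,70],[0,0,0,0,0,0,70]]]}}

```text
time: 4.15
tool_pos: [0.4554, 0.2363, 0.2849]
ee_rot: [3.141, -0.001, 2.702]
wrist_force: [0.2, -0.2, 0.6]
width: 0.0773
finger_force: 0.0
```

```bash
python3 d.py .4557,.2360,.213,2.703
python3 - <<'E'
from h import *
p=snap('side','side1.png')
o=robot.get_obs(); print(proj(p,[.4557,.236,.045]),proj(p,o['tool_pos']-np.array([0,0,.199])))
cv2.imwrite('pics/side1c.png',cv2.resize(p['color'][120:300,100:340,::-1],None,fx=2.5,fy=2.5))
E
```

```text
t 4.15 pos [0.4554 0.2363 0.2849] rot [ 3.141  -0.0006  2.7022] w 0.0773062963815339 F [ 0.2158 -0.19    0.6128] j6 -0.763748179593678
-> .4557,.2360,.213,2.703 tool mm [-0.4 -0.1 71.9] wz -0.001 or 3.141
[200.9385 203.9058] [197.1016 183.4472]
```

View pics/side1c.png

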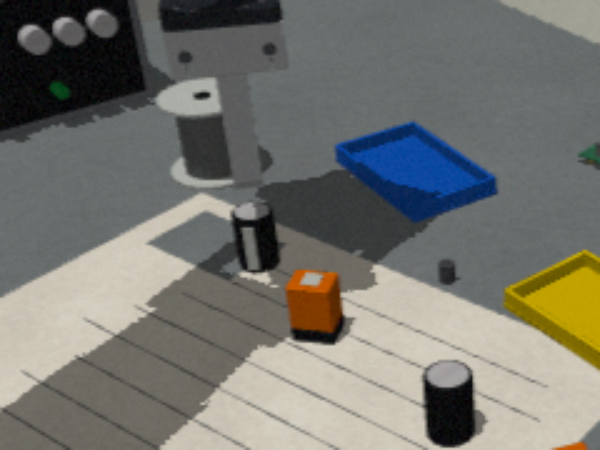

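>>> {"fn": "step_arm", "kwargs": {"commands": [[[0,0,36,0,0,0,60],[0,0,36,0,0,0,60],[0,0,0,0,0,0,20],[0,0,0,0,0,0,20],[0,0,0,0,0,0,20],[0,0,0,0,0,0,20],[0,0,0,0,0,0,20],[0,0,-30,0,0,0,20],[0,0,-30,0,0,0,20]]]}}

```text
time: 5.32
tool_pos: [0.4553, 0.2359, 0.2731]
ee_rot: [-3.141, -0.001, 2.703]
wrist_force: [0.6, 0.7, -0.1]
width: 0.0295
finger_force: 30.0
```

```bash
python3 d.py .6196,.3005,.273,2.703
```

```text
t 5.33 pos [0.4553 0.2359 0.2731] rot [-3.141  -0.0007  2.7025] w 0.029462635162484988 F [ 0.6366  0.6516 -0.0729] j6 -0.7643569809277545
-> .6196,.3005,.273,2.703 tool mm [-121.2  128.3   -0. ] wz -0.0 or 3.141
```

>>> {"fn": "step_arm", "kwargs": {"commands": [[[-31.6,32.4,0,0,0,0,20],[-31.6,32.4,0,0,0,0,20],[-31.6,32.4,0,0,0,0,20],[-31.6,32.4,0,0,0,0,20],[0,0,0,0,0,0,20],[0,0,30,0,0,0,20],[0,0,15,0,0,0,20],[0,0,8,0,0,0,20],[0,0,2,0,0,0,20],[0,0,0,0,0,0,20]]]}}

```text
time: 6.58
tool_pos: [0.6249, 0.2997, 0.2188]
ee_rot: [3.14, 0.001, 2.703]
wrist_force: [-0.5, -0.6, 2.0]
width: 0.0291
finger_force: 30.0
```

>>> {"fn": "step_arm", "kwargs": {"commands": [[[0,0,0,0,0,0,48],[0,0,0,0,0,0,48],[0,0,0,0,0,0,48],[0,0,-35,0,0,0,60],[0,0,-32,0,0,0,60],[19,-45.9,0,0,0,0,60],[19,-45.9,0,0,0,0,60],[19,-45.9,0,0,0,0,60],[19,-45.9,0,0,0,0,60],[19,-45.9,0,0,0,0,60],[0,0,0,0,0,0.147,60],[0,0,0,0,0,0.147,60],[0,0,0,0,0,0.147,60],[0,0,0,0,0,0,60]]]}}

```text
time: 8.32
tool_pos: [0.4414, 0.1323, 0.2849]
ee_rot: [3.141, 0.0, 2.264]
wrist_force: [-0.1, 0.0, 0.2]
width: 0.0602
finger_force: 0.0
```

```bash
python3 d.py .4413,.1326,.212,2.262
python3 - <<'E'
from h import *
p=snap('top','top2.png')
for r in models.masks_of(p,'cap0')[:4]: print(r['xy'],r['confidence'],r['mask'].sum(),at_z(p,r['xy'],.045))
E
```

```text
t 8.32 pos [0.4414 0.1323 0.2849] rot [3.1411 0.0002 2.2635] w 0.06016303565493209 F [-0.0927  0.0467  0.2013] j6 -0.5247162528277554
-> .4413,.1326,.212,2.262 tool mm [ 0.3  0.1 72.9] wz 0.002 or -3.14
[152.4, 177.4] 0.9 408 [0.6221 0.2967 0.045 ]
[338.5, 283.2] 0.65 270 [ 0.4463 -0.0072  0.045 ]
```

View pics/top2.png

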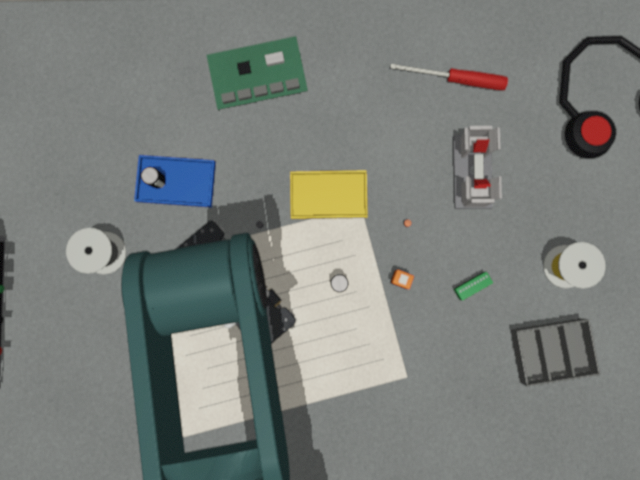

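>>> {"fn": "step_arm", "kwargs": {"commands": [[[0,0,37,0,0,0,50],[0,0,36,0,0,0,45],[0,0,0,0,0,0,15],[0,0,0,0,0,0,15],[0,0,0,0,0,0,15],[0,0,0,0,0,0,15],[0,0,0,0,0,0,15],[0,0,-30,0,0,0,15],[0,0,-30,0,0,0,15]]]}}

```text
time: 9.55
tool_pos: [0.4411, 0.1322, 0.2719]
ee_rot: [-3.14, -0.001, 2.262]
wrist_force: [1.0, 0.3, -1.6]
width: 0.0237
finger_force: 30.0
```

Gripped across 24 mm. Carrying it to the yellow tray.

>>> {"fn": "step_arm", "kwargs": {"commands": [[[-42.3,15.1,0,0,0,0,15],[-42.3,15.1,0,0,0,0,15],[-42.3,15.1,0,0,0,0,15],[-42.3,15.1,0,0,0,0,15],[0,0,0,0,0,0,15],[0,0,30,0,0,0,15],[0,0,15,0,0,0,15],[0,0,7,0,0,0,15],[0,0,2.5,0,0,0,15],[0,0,0,0,0,0,15]]]}}

```text
time: 10.8
tool_pos: [0.596, 0.0406, 0.2181]
ee_rot: [3.14, 0.001, 2.262]
wrist_force: [0.3, -0.3, -0.5]
width: 0.0236
finger_force: 30.0
```

```bash
python3 d.py .596,.041,.285,2.264 .4468,-.0075,.285,2.264 .4468,-.0075,.213,2.264
```

```text
t 10.8 pos [0.596  0.0406 0.2181] rot [3.1401 0.0012 2.2621] w 0.02361138423757288 F [ 0.2606 -0.2685 -0.4889] j6 -0.7182353861259587
-> .596,.041,.285,2.264 tool mm [  0.2   0.3 -66.9] wz -0.002 or 3.14
-> .4468,-.0075,.285,2.264 tool mm [  58.  -145.8   -0. ] wz 0.0 or 0.0
-> .4468,-.0075,.213,2.264 tool mm [ 0. -0. 72.] wz 0.0 or 0.0
```

>>> {"fn": "step_arm", "kwargs": {"commands": [[[0,0,0.7,0,0,0,15],[0,0,0,0,0,0,44],[0,0,0,0,0,0,44],[0,0,0,0,0,0,44],[0,0,-35,0,0,0,60],[0,0,-32,0,0,0,60],[19.4,-48.6,0,0,0,0,60],[19.4,-48.6,0,0,0,0,60],[19.4,-48.6,0,0,0,0,60],[0,0,0,0,0,0,60]]]}}

```text
time: 12.05
tool_pos: [0.4434, -0.008, 0.2826]
ee_rot: [-3.14, -0.001, 2.26]
wrist_force: [0.9, 1.0, 0.7]
width: 0.0601
finger_force: 0.0
```

```bash
python3 d.py .4468,-.0075,.213,2.264 .4468,-.0075,.273,2.264 .6199,.2396,.273,2.264
python3 - <<'E'
from h import *
p=snap('top')
for r in models.masks_of(p,'relay0')[:4]: print(r['xy'],r['confidence'],r['mask'].sum(),at_z(p,r['xy'],.045))
p=snap('side')
cv2.imwrite('pics/side3.png',cv2.resize(p['color'][160:400,180:500,::-1],None,fx=2.,fy=2.))
E
```

```text
t 12.05 pos [ 0.4434 -0.008   0.2826] rot [-3.1401 -0.0015  2.2601] w 0.06008695548201967 F [0.925  0.9704 0.6958] j6 -0.8353086636119452
-> .4468,-.0075,.213,2.264 tool mm [-1.8  3.1 69.6] wz -0.004 or 3.138
-> .4468,-.0075,.273,2.264 tool mm [  0.   0. -60.] wz 0.0 or 0.0
-> .6199,.2396,.273,2.264 tool mm [ 79.5 291.    0. ] wz 0.0 or 0.0
[308.5, 190.7] 0.8 361 [0.5975 0.0403 0.045 ]
```

View pics/side3.png

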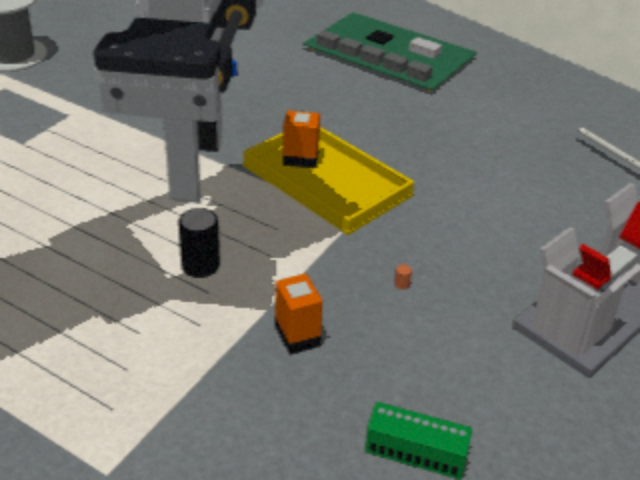

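```bash
python3 d.py .4468,-.0075,.213,2.264
```

```text
t 12.2 pos [ 0.4471 -0.0076  0.2842] rot [3.1398 0.0013 2.2617] w 0.0598838890386944 F [ 0.7083  1.0018 -0.1461] j6 -0.8350664766133198
-> .4468,-.0075,.213,2.264 tool mm [ 0.4 -0.3 71.2] wz -0.002 or 3.139
```

>>> {"fn": "step_arm", "kwargs": {"commands": [[[0,0,36,0,0,0,52],[0,0,35.5,0,0,0,45],[0,0,0,0,0,0,20],[0,0,0,0,0,0,20],[0,0,0,0,0,0,20],[0,0,0,0,0,0,20],[0,0,0,0,0,0,20],[0,0,-30,0,0,0,20],[0,0,-30,0,0,0,20],[0,0,0,0,0,0,20]]]}}

```text
time: 13.45
tool_pos: [0.4473, -0.0078, 0.2746]
ee_rot: [3.137, 0.005, 2.262]
wrist_force: [0.2, 0.1, -1.2]
width: 0.0293
finger_force: 30.0
```

>>> {"fn": "step_arm", "kwargs": {"commands": [[[13.2,48.5,-1,0,0,0,20],[13.2,48.5,0,0,0,0,20],[13.2,48.5,0,0,0,0,20],[13.2,48.5,0,0,0,0,20],[13.2,48.5,0,0,0,0,20],[13.2,48.5,0,0,0,0,20],[0,0,0,0,0,0,20],[0,0,0,0,0,0,20],[0,0,30,0,0,0,20],[0,0,15,0,0,0,20],[0,0,7.5,0,0,0,20],[0,0,2.5,0,0,0,20],[0,0,0,0,0,0,20]]]}}

```text
time: 15.08
tool_pos: [0.6203, 0.2387, 0.2188]
ee_rot: [3.14, 0.0, 2.262]
wrist_force: [0.6, -0.2, 0.4]
width: 0.0298
finger_force: 30.0
```

```bash
python3 d.py .6199,.2396,.2175,2.262 .6199,.2396,.285,2.262 .4520,-.1110,.285,1.21 .4520,-.1110,.212,1.21
```

```text
t 15.07 pos [0.6203 0.2387 0.2188] rot [3.1404 0.0005 2.2616] w 0.02977143710418141 F [ 0.6078 -0.2031  0.4092] j6 -0.40872013218218006
-> .6199,.2396,.2175,2.262 tool mm [0.9 0.2 1.3] wz -0.0 or 3.141
-> .6199,.2396,.285,2.262 tool mm [  0.    0.  -67.5] wz 0.0 or 0.0
-> .4520,-.1110,.285,1.21 tool mm [-163.1 -352.9   -0. ] wz 1.052 or -2.09
-> .4520,-.1110,.212,1.21 tool mm [ 0. -0. 73.] wz 0.0 or 0.0
```

>>> {"fn": "step_arm", "kwargs": {"commands": [[[0,0,1,0,0,0,20],[0,0,0,0,0,0,48],[0,0,0,0,0,0,48],[0,0,0,0,0,0,48],[0,0,-35,0,0,0,60],[0,0,-32.5,0,0,0,60],[-23.2,-50.4,0,0,0,0,60],[-23.2,-50.4,0,0,0,0,60],[-23.2,-50.4,0,0,0,0,60],[-23.2,-50.4,0,0,0,0,60],[-23.2,-50.4,0,0,0,0,60],[-23.2,-50.4,0,0,0,0,60],[-23.2,-50.4,0,0,0,0,60],[0,0,0,0,0,0.175,60],[0,0,0,0,0,0.175,60],[0,0,0,0,0,0.175,60],[0,0,0,0,0,0.175,60],[0,0,0,0,0,0.175,60],[0,0,0,0,0,0.175,60],[0,0,0,0,0,0,60]]]}}

```text
time: 17.58
tool_pos: [0.4517, -0.1111, 0.2847]
ee_rot: [3.141, -0.0, 1.214]
wrist_force: [0.0, -0.5, 0.0]
width: 0.0602
finger_force: 0.0
```

```bash
python3 - <<'E'
from h import *
p=snap('side','side4.png')
cv2.imwrite('pics/side4c.png',cv2.resize(p['color'][150:390,180:500,::-1],None,fx=2.,fy=2.))
E
python3 d.py .4520,-.1110,.212,1.21 .452,-.111,.272,1.21 .596,-.021,.272,1.21
```

```text
t 17.62 pos [ 0.4517 -0.1111  0.2846] rot [ 3.1413 -0.0001  1.2148] w 0.06011983503093766 F [ 0.4188 -0.3034  0.4548] j6 -0.007254298906645231
-> .4520,-.1110,.212,1.21 tool mm [ 0.2  0.2 72.6] wz 0.005 or -3.137
-> .452,-.111,.272,1.21 tool mm [  0.   0. -60.] wz 0.0 or 0.0
-> .596,-.021,.272,1.21 tool mm [135. 103.   0.] wz 0.0 or 0.0
```

View pics/side4c.png

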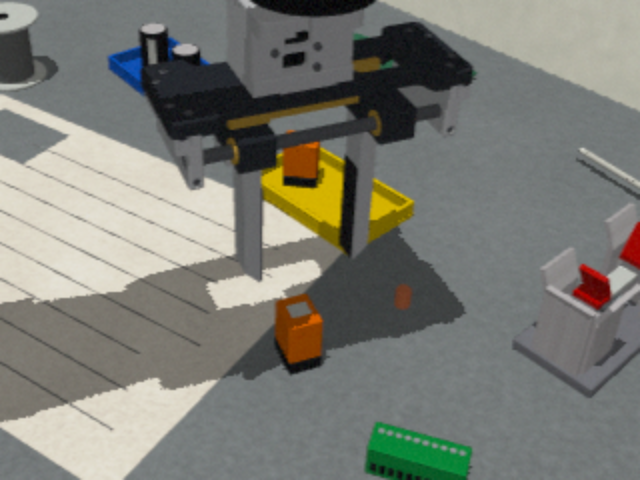

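>>> {"fn": "step_arm", "kwargs": {"commands": [[[0,0,37,0,0,0,52],[0,0,35.5,0,0,0,45],[0,0,0,0,0,0,15],[0,0,0,0,0,0,15],[0,0,0,0,0,0,15],[0,0,0,0,0,0,15],[0,0,0,0,0,0,15],[0,0,-30,0,0,0,15],[0,0,-30,0,0,0,15],[0,0,0,0,0,0,15]]]}}

```text
time: 18.88
tool_pos: [0.4525, -0.1114, 0.2743]
ee_rot: [3.136, -0.0, 1.212]
wrist_force: [1.1, -1.2, -1.0]
width: 0.024
finger_force: 30.0
```

>>> {"fn": "step_arm", "kwargs": {"commands": [[[33.3,25.9,0,0,0,0,15],[33.3,25.9,0,0,0,0,15],[33.3,25.9,0,0,0,0,15],[33.3,25.9,0,0,0,0,15],[0,0,0,0,0,0,15],[0,0,0,0,0,0,15],[0,0,30,0,0,0,15],[0,0,15,0,0,0,15],[0,0,7,0,0,0,15],[0,0,2.5,0,0,0,15],[0,0,0,0,0,0,15]]]}}

```text
time: 20.25
tool_pos: [0.5958, -0.023, 0.2183]
ee_rot: [3.14, -0.001, 1.212]
wrist_force: [0.6, -0.7, -0.6]
width: 0.0238
finger_force: 30.0
```

```bash
python3 d.py .596,-.023,.2175,1.21 .596,-.023,.285,1.21 .4405,-.2303,.285,1.21 .4405,-.2303,.285,2.07
```

```text
t 20.25 pos [ 0.5958 -0.023   0.2183] rot [ 3.1398 -0.0005  1.2117] w 0.023831608072430698 F [ 0.6174 -0.6531 -0.5711] j6 0.22548287443536572
-> .596,-.023,.2175,1.21 tool mm [0.  0.2 0.8] wz 0.002 or -3.14
-> .596,-.023,.285,1.21 tool mm [  0.    0.  -67.5] wz 0.0 or 0.0
-> .4405,-.2303,.285,1.21 tool mm [-248.8  -72.3   -0. ] wz 0.0 or 0.0
-> .4405,-.2303,.285,2.07 tool mm [0. 0. 0.] wz -0.86 or 2.282
```

>>> {"fn": "step_arm", "kwargs": {"commands": [[[0,0,0.8,0,0,0,15],[0,0,0,0,0,0,44],[0,0,0,0,0,0,44],[0,0,0,0,0,0,44],[0,0,-35,0,0,0,60],[0,0,-32.5,0,0,0,60],[-49.8,-14.5,0,0,0,0,60],[-49.8,-14.5,0,0,0,0,60],[-49.8,-14.5,0,0,0,0,60],[-49.8,-14.5,0,0,0,0,60],[-49.8,-14.5,0,0,0,0,60],[0,0,0,0,0,-0.172,60],[0,0,0,0,0,-0.172,60],[0,0,0,0,0,-0.172,60],[0,0,0,0,0,-0.172,60],[0,0,0,0,0,-0.172,60],[0,0,0,0,0,0,60]]]}}

```text
time: 22.38
tool_pos: [0.4402, -0.2305, 0.2842]
ee_rot: [3.141, -0.0, 2.07]
wrist_force: [0.1, 0.2, -0.3]
width: 0.0602
finger_force: 0.0
```

```bash
python3 - <<'E'
from h import *
p=snap('side','side5.png'); q=snap('top')
cv2.imwrite('pics/side5c.png',cv2.resize(p['color'][180:420,280:600,::-1],None,fx=2.,fy=2.))
m=models.masks_of(p,'block')[0]; print(m['xy'],m['confidence'],m['mask'].sum())
print(fit([(p,m['mask'])],box(.06,.022,.024),(.44,-.23),[2.07]))
# feeder: red catches & fit of feeder base from side
for n,P in (('side',p),('top',q)):
    for r in models.masks_of(P,'feeder')[:1]:
        mm=r['mask']; pts=np.vstack([box(.128,.064,.01),box(.114,.05,.067,.01)])
        print(n,r['confidence'],mm.sum(),r['xy'])
E
python3 d.py .4405,-.2303,.202,2.07
```

```text
[390.6, 382.0] 0.82 1353
(np.float64(0.4387325155469939), np.float64(-0.22961987404239256), np.float64(2.0732833734602485), np.float64(0.056641647757025626))
side 0.96 4702 [483.7, 302.3]
top 0.59 3456 [475.2, 165.5]
t 22.62 pos [ 0.4402 -0.2305  0.2842] rot [ 3.1415 -0.      2.0705] w 0.06039061915467957 F [-0.1038  0.3592 -0.3815] j6 -1.0962754818015221
-> .4405,-.2303,.202,2.07 tool mm [ 0.   0.3 82.2] wz 0.001 or -3.141
```

View pics/side5c.png

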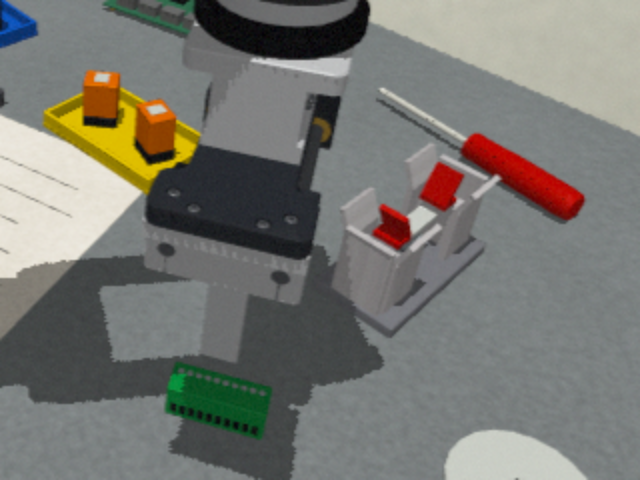

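>>> {"fn": "step_arm", "kwargs": {"commands": [[[0,0,40,0,0,0,52],[0,0,30,0,0,0,45],[0,0,11,0,0,0,45],[0,0,0,0,0,0,45],[0,0,0,0,0,0,12],[0,0,0,0,0,0,12],[0,0,0,0,0,0,12],[0,0,0,0,0,0,12],[0,0,0,0,0,0,12],[0,0,-40,0,0,0,12],[0,0,-40,0,0,0,12],[0,0,-30,0,0,0,12],[0,0,0,0,0,0,12]]]}}

```text
time: 24.25
tool_pos: [0.4407, -0.2308, 0.3154]
ee_rot: [3.139, 0.005, 2.072]
wrist_force: [0.2, -0.9, -0.7]
width: 0.0216
finger_force: 30.0
```

```bash
python3 d.py .4405,-.2303,.313,3.135 .634,-.2365,.313,3.135
```

```text
t 24.25 pos [ 0.4407 -0.2308  0.3154] rot [3.1389 0.0046 2.0718] w 0.02156580862787323 F [ 0.2323 -0.8648 -0.6686] j6 -1.0975124116065733
-> .4405,-.2303,.313,3.135 tool mm [0.6 0.  2.4] wz -1.063 or 2.078
-> .634,-.2365,.313,3.135 tool mm [-193.5   -4.9   -0. ] wz 0.0 or 0.0
```

>>> {"fn": "step_arm", "kwargs": {"commands": [[[0,0,0,0,0,-0.1773,12],[0,0,0,0,0,-0.1773,12],[0,0,0,0,0,-0.1773,12],[0,0,0,0,0,-0.1773,12],[0,0,0,0,0,-0.1773,12],[0,0,0,0,0,-0.1773,12],[-48.4,-1.3,0,0,0,0,12],[-48.4,-1.3,0,0,0,0,12],[-48.4,-1.3,0,0,0,0,12],[-48.4,-1.3,0,0,0,0,12],[0,0,0,0,0,0,12],[0,0,0,0,0,0,12]]]}}

```text
time: 25.75
tool_pos: [0.6331, -0.2367, 0.3105]
ee_rot: [3.14, -0.004, 3.136]
wrist_force: [0.0, -0.6, -1.1]
width: 0.0217
finger_force: 30.0
```

```bash
python3 - <<'E'
from h import *
p=snap('side','side6.png')
for r in models.masks_of(p,'block')[:2]:
    print(r['xy'],r['confidence'],r['mask'].sum())
    z=robot.get_obs()['tool_pos'][2]-.203; print(z,fit([(p,r['mask'])],box(.06,.022,.024),(.634,-.2365),[0],z0=z))
im=p['color'][200:380,380:620,::-1].copy()
k=3.3;im=cv2.resize(im,None,fx=k,fy=k,interpolation=cv2.INTER_CUBIC)
# overlay predicted feeder base + channel-top rectangles
for pts,c in ((box(.128,.064,.0,.01),(0,255,255)),(box(.114,.0,.0,.077),(255,255,0)),(box(.04,.014,0,.047),(255,0,255))):
    uv=sil(p,pts,.634,-.2365,-.006)
    h=cv2.convexHull(((uv-[380,200]+.5)*k-.5).astype(np.float32)).astype(int); cv2.polylines(im,[h],True,c,1)
cv2.imwrite('pics/side6c.png',im)
E
python3 d.py
```

```text
[493.2, 252.5] 0.76 738
0.10969856056769417 (np.float64(0.6244763473818606), np.float64(-0.23256869956583728), np.float64(0.22326298171010406), np.float64(0.2019659788064696))
t 25.85 pos [ 0.6326 -0.2369  0.3127] rot [ 3.1411 -0.0014  3.135 ] w 0.02174420739742134 F [-0.5376  0.0272 -0.1496] j6 -2.0064314235641407
```

View pics/side6c.png

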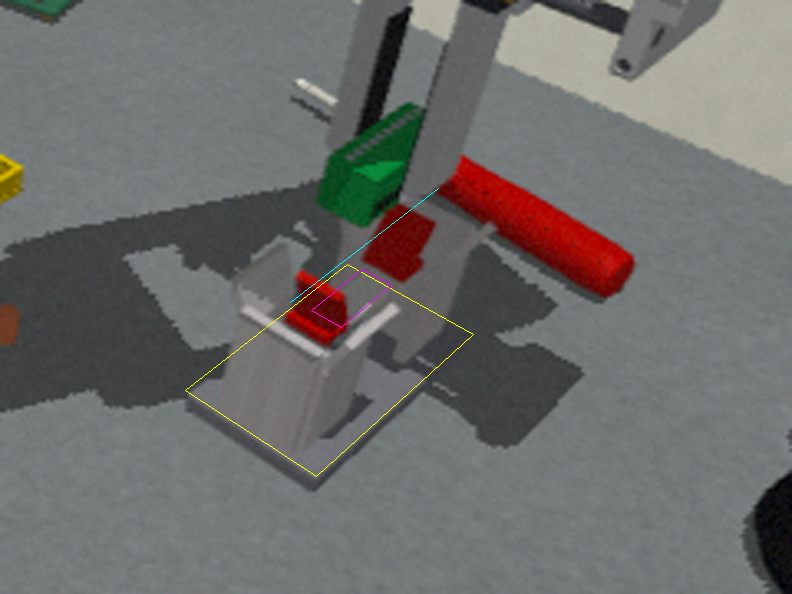

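Run:
```python
from h import *
known={'cap0':[(.6249,.2997),(.6203,.2387)],'relay0':[(.596,.0406),(.5958,-.023)]}
for n in('side','top'):
    p=snap(n)
    for q,L in known.items():
        rs=models.masks_of(p,q)
        for x,y in L:
            uv=proj(p,[x,y,.026])
            c=[r for r in rs if np.hypot(*(np.array(r['xy'])-uv))<9 and r['mask'].sum()<900]
            if c:
                a=fit([(p,c[0]['mask'])],cyl(.03,.045) if q=='cap0' else box(.03,.024,.044),(x,y),[0] if q=='cap0' else [1.21,2.26],z0=.004)
                print(n,q,(x,y),'err mm',(np.array(a[:2])-[x,y])*1e3,a[2:],c[0]['mask'].sum())
            else: print(n,q,'none')
    # block in gripper
    cv2.imwrite(f'pics/{n}7.png',p['color'][:,:,::-1])
    z=.0
```

```text
side cap0 (0.6249, 0.2997) err mm [-0.5839  4.1968] (np.float64(0.04472467194679305), np.float64(0.09585862192074257)) 320
side cap0 (0.6203, 0.2387) err mm [-0.4499  1.9809] (np.float64(0.06592070860113247), np.float64(0.0534891375905201)) 364
side relay0 (0.596, 0.0406) err mm [-0.1161  2.1424] (np.float64(2.2889658080579403), np.float64(0.060209424083769614)) 497
side relay0 (0.5958, -0.023) err mm [0.4133 1.7989] (np.float64(1.0683647507693224), np.float64(0.09441376380628719)) 538
top cap0 (0.6249, 0.2997) err mm [0.7954 1.1478] (np.float64(0.07768677319004819), np.float64(0.05559662871506732)) 400
top cap0 none
top relay0 (0.596, 0.0406) err mm [1.5593 0.7085] (np.float64(2.2146922789973003), np.float64(0.10493398193189718)) 323
top relay0 (0.5958, -0.023) err mm [ 3.2562 -0.634 ] (np.float64(1.2715589982840145), np.float64(0.17147982062780265)) 289
```

>>> {"fn": "step_arm", "kwargs": {"commands": [[[-1.3,-1.1,0,0,0,0,12],[0,0,20,0,0,0,12],[0,0,15,0,0,0,12],[0,0,10,0,0,0,12],[0,0,5,0,0,0,12],[0,0,0,0,0,0,12],[0,0,0,0,0,0,12]]]}}

```text
time: 27.02
tool_pos: [0.6351, -0.238, 0.2633]
ee_rot: [3.142, 0.0, 3.136]
wrist_force: [-0.5, -0.0, -0.7]
width: 0.0219
finger_force: 30.0
```

```bash
python3 - <<'E'
from h import *
p=snap('side')
cv2.imwrite('pics/side8c.png',cv2.resize(p['color'][200:350,400:600,::-1],None,fx=4,fy=4,interpolation=cv2.INTER_CUBIC))
E
python3 d.py .634,-.238,.225,3.135
```

```text
t 27.07 pos [ 0.6351 -0.238   0.2634] rot [-3.1416  0.0003  3.1356] w 0.02158052941322773 F [-0.3     0.3645 -1.1486] j6 -2.0068943728819777
-> .634,-.238,.225,3.135 tool mm [ 1.1 -0.  38.4] wz 0.001 or -3.141
```

View pics/side8c.png

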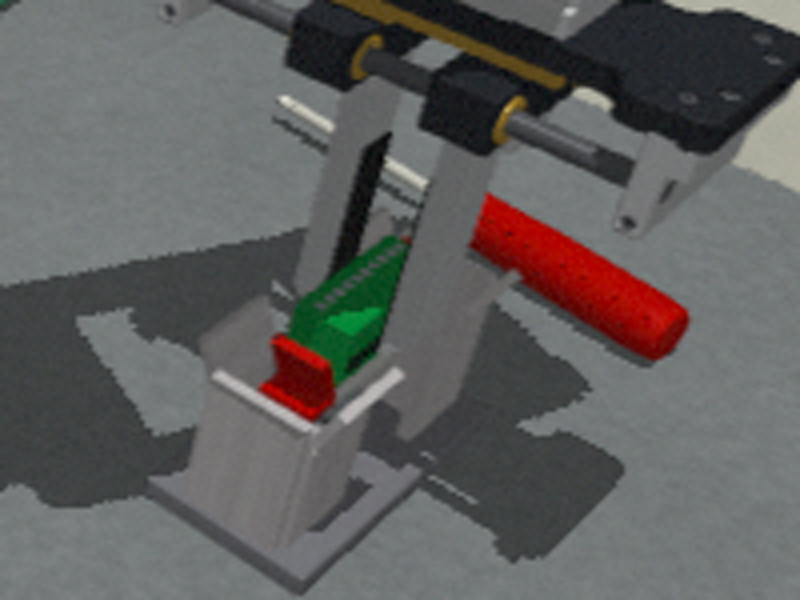

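>>> {"fn": "step_arm", "kwargs": {"commands": [[[0.8,0,4,0,0,0,12],[0,0,4,0,0,0,12],[0,0,4,0,0,0,12],[0,0,4,0,0,0,12],[0,0,4,0,0,0,12],[0,0,0,0,0,0,12]]]}}

```text
time: 27.82
tool_pos: [0.6342, -0.238, 0.2431]
ee_rot: [3.142, -0.0, 3.136]
wrist_force: [-0.5, 0.2, 3.4]
width: 0.0217
finger_force: 30.0
```

>>> {"fn": "step_arm", "kwargs": {"commands": [[[0,0,4,0,0,0,12],[0,0,4,0,0,0,12],[0,0,3,0,0,0,12],[0,0,0,0,0,0,12]]]}}

```text
time: 28.32
tool_pos: [0.6342, -0.238, 0.233]
ee_rot: [-3.141, 0.0, 3.136]
wrist_force: [-2.2, 1.1, 6.1]
width: 0.022
finger_force: 30.0
```

>>> {"fn": "step_arm", "kwargs": {"commands": [[[0,0,3,0,0,0,12],[0,0,3,0,0,0,12],[0,0,2,0,0,0,12],[0,0,2,0,0,0,12],[0,0,0,0,0,0,12]]]}}

```text
time: 28.95
tool_pos: [0.6342, -0.238, 0.2238]
ee_rot: [-3.141, 0.001, 3.136]
wrist_force: [-3.0, 1.0, 9.6]
width: 0.0216
finger_force: 30.0
```

```bash
python3 - <<'E'
from h import *
p=snap('side')
cv2.imwrite('pics/side9c.png',cv2.resize(p['color'][200:350,400:600,::-1],None,fx=4,fy=4,interpolation=cv2.INTER_CUBIC))
E
python3 d.py
```

```text
t 29.0 pos [ 0.6342 -0.238   0.2239] rot [-3.1413  0.0006  3.1356] w 0.021567732444080934 F [-3.181   1.811   9.0698] j6 -2.0074116967003657
```

View pics/side9c.png

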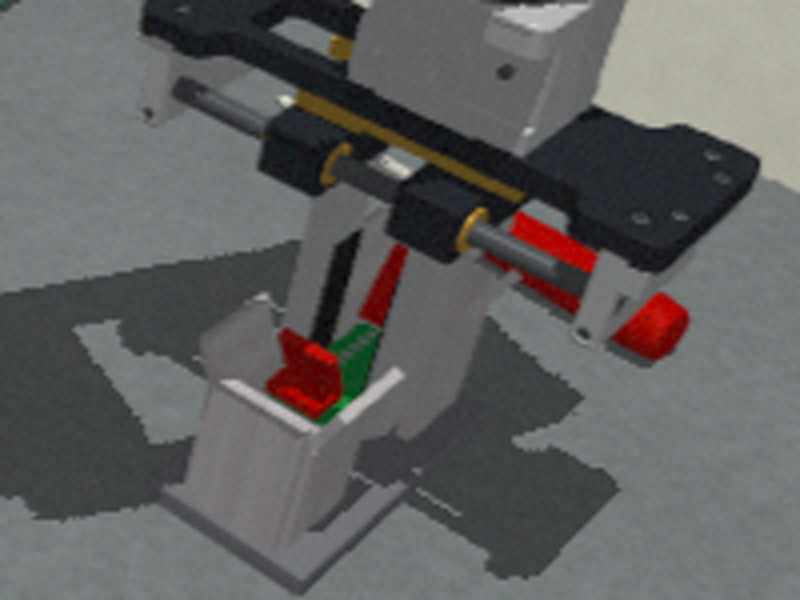

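>>> {"fn": "step_arm", "kwargs": {"commands": [[[0,0,1.5,0,0,0,12],[0,0,1,0,0,0,12],[0,0,0,0,0,0,12],[0,0,0,0,0,0,12]]]}}

```text
time: 29.5
tool_pos: [0.6342, -0.2379, 0.2216]
ee_rot: [-3.141, 0.001, 3.136]
wrist_force: [-3.0, 2.0, 9.8]
width: 0.0221
finger_force: 30.0
```

>>> {"fn": "step_arm", "kwargs": {"commands": [[[0,0,0,0,0,0,45],[0,0,0,0,0,0,45],[0,0,0,0,0,0,45],[0,0,0,0,0,0,45],[0,0,-30,0,0,0,45],[0,0,-40,0,0,0,45],[0,0,-40,0,0,0,45],[60,0,-20,0,0,0,45],[60,0,0,0,0,0,45],[60,0,0,0,0,0,45],[60,0,0,0,0,0,45],[0,0,0,0,0,0,45]]]}}

```text
time: 31.0
tool_pos: [0.3919, -0.2359, 0.3489]
ee_rot: [3.141, -0.001, 3.133]
wrist_force: [1.5, 0.6, -0.1]
width: 0.0449
finger_force: 0.0
```

```bash
python3 - <<'E'
from h import *
p=snap('side'); q=snap('top')
f=lambda im,c,r,w,h,k:cv2.resize(im[r-h:r+h,c-w:c+w,::-1],None,fx=k,fy=k,interpolation=cv2.INTER_CUBIC)
A=np.hstack([f(q['color'],474,165,40,50,5),f(p['color'],484,298,40,50,5)])
B=np.hstack([f(q['color'],255,185,133,30,1.5),f(p['color'],290,215,133,50,1.5)])
B=cv2.hconcat([f(q['color'],255,185,133,33,1.5),f(p['color'],290,220,133,33,1.5)])
cv2.imwrite('pics/fin.png',np.vstack([A[:, :798],B[:,:798]]) if B.shape[1]>=798 else A)
print(A.shape,B.shape)
for n,P in(('top',q),('side',p)):
    for o in('cap0','relay0','block'):
        for r in models.masks_of(P,o)[:3]: print(n,o,r['xy'],r['confidence'],r['mask'].sum())
E
python3 d.py
```

```text
t 31.1 pos [ 0.3949 -0.2366  0.35  ] rot [-3.1408  0.002   3.1348] w 0.04529257459544811 F [0.1777 0.3611 0.9394] j6 -2.2272563137123518Traceback (most recent call last):
  File "<stdin>", line 5, in <module>
    return _nx.concatenate(arrs, 1, dtype=dtype, casting=casting)
           ~~~~~~~~~~~~~~~^^^^^^^^^^^^^^^^^^^^^^^^^^^^^^^^^^^^^^^
ValueError: all the input array dimensions except for the concatenation axis must match exactly, but along dimension 0, the array at index 0 has size 90 and the array at index 1 has size 150
```

Run:
```python
from h import *
p=snap('side'); q=snap('top')
f=lambda im,c,r,w,h,k:cv2.resize(im[r-h:r+h,c-w:c+w,::-1],None,fx=k,fy=k,interpolation=cv2.INTER_CUBIC)
A=np.hstack([f(q['color'],474,165,40,43,5),f(p['color'],484,298,40,43,5)])
B=np.hstack([f(q['color'],260,187,133,40,1.5),f(p['color'],290,215,133,40,1.5)])
cv2.imwrite('pics/fin.png',np.vstack([np.pad(A,((0,0),(0,0),(0,0))),B[:,-800:][:,:A.shape[1]]]) if B.shape[1]>=800 else np.vstack([A,np.pad(B,((0,0),(0,800-B.shape[1]),(0,0)))]))
for n,P in(('top',q),('side',p)):
    for o in('cap0','relay0','block'):
        for r in models.masks_of(P,o)[:3]: print(n,o,r['xy'],r['confidence'],r['mask'].sum())
```

```text
top cap0 [152.2, 175.8] 0.89 405
top cap0 [189.3, 179.9] 0.79 387
top cap0 [345.5, 192.3] 0.42 291
top relay0 [307.0, 192.0] 0.69 325
top relay0 [343.9, 192.0] 0.6 324
top relay0 [154.0, 174.4] 0.22 396
top block [478.8, 164.3] 0.64 502
side cap0 [274.2, 184.6] 0.73 353
side cap0 [253.8, 171.9] 0.58 319
side relay0 [348.0, 243.5] 0.39 43
side block [488.6, 290.7] 0.88 339
```

View pics/fin.png

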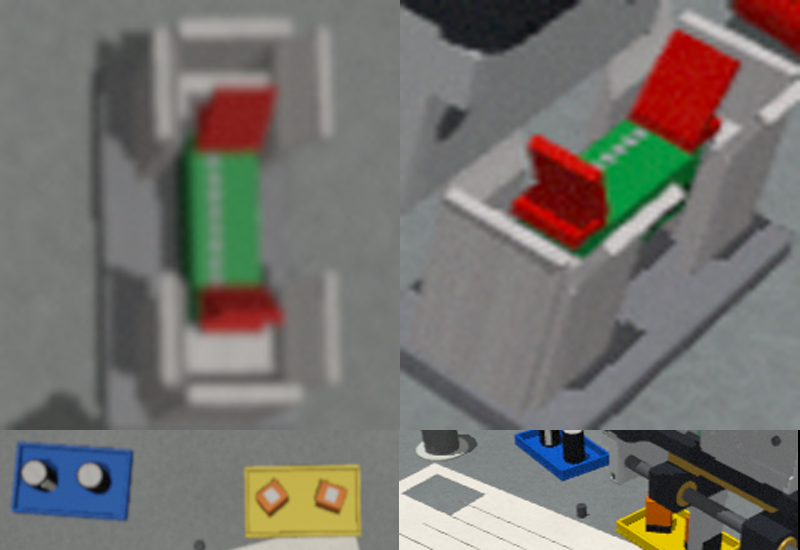

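```bash
python3 -c "
from bench import robot
print(robot.close_job())"
```

```text
the job is handed in; nothing more can be done
None
```

I handed the job in at about 31 s: the last pictures show both capacitors upright in the blue tray, both relays upright in the yellow tray, and the terminal block level in the feeder with both red catches over its ends. The hand-in returned no verdict.

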